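# Transfer painted test blocks to the carrier in reverse order

## Robot

A 6-joint arm with a two-finger parallel gripper is mounted at the origin on the work surface. World frame = base frame: x ahead of the robot, y to its left, z up, the work surface at z = 0. Lengths are in m, angles in degrees, forces in N, time in s.
With the tool pointing down it reaches from about 0.375 to 0.75 m from the base axis. Payload 9 kg.
Tool frame: the origin (TCP) lies where the fingers leave the gripper's body, on its centre line; the fingertips stand 73 mm ahead of it and the grasp point (between the pads) lies 54 mm ahead of it (robot.tip_reach is the distance from the TCP to the fingertips, in m); z points along the fingers, y is the direction in which the jaws open and shut (so a half turn about z gives the same grasp; the last joint's range is limited). The gripper opens to 85 mm and grips with 20 to 120 N. Pads are 22 mm wide; open, the fingers measure 114 mm over their backs; the gripper's body (76 mm by 85 mm) begins 54 mm behind the grasp point. The pads swing forward as they close: fully open they stand 13 mm farther back than shut.
Start: joints at [-76.988, 5.964, 5.575, 89.605, 0, 77.527], TCP at [0.258, -0.542, 0.304] pointing down, gripper open.
Joint ranges: [-171.21, 171.21], [-48.23, 106.86], [-62.78, 66.21], [-105.2, 120.99], [-86.42, 89.51], [-180, 180]. Speed limits (degrees/s): [127.2, 127.2, 147.25, 180, 180, 180].

## Interface

Orientations are given as [roll, pitch, yaw] about the fixed x, y, z axes, in that order (R = Rz(yaw) Ry(pitch) Rx(roll)).
In Python, from plant import robot gives the robot as it stands. Calls block until the motion is done:
- robot.move_pose(position, orientation): joint-space move of the TCP to a pose.
- robot.line_to(position, vel=0.15, rotation=None, guard=None): straight line of the TCP; rotation=None keeps the orientation; vel is the mean speed in m/s. With guard (N) it stops when the force on the tool has changed by that much, and returns True; else False.
- robot.goto_joints(angles): joint-space move.
- robot.set_gripper(opening): finger opening in m; the grip force is fixed at half the most; returns when the fingers have stopped.
- robot.pause(seconds).
- robot.ik(position, orientation): joint angles nearest the present ones, or None.
- robot.observe(): the state.
- robot.grab_frame(name): name is "side" or "top"; returns the picture (480x640x3 uint8, blue, green, red); there is no depth.
- robot.get_calibration(name): a dict with "vertical_fov" (degrees; the focal length in pixels is half the picture's height over the tangent of half this angle, whatever the lens; pixels are square), "cx", "cy" (the principal point, pixels), "rvec" (rotation vector, rad) and "tvec" (3), from world to camera coordinates, as OpenCV has them. Camera axes: x right, y down, z forward; pixel columns grow to the right and rows downward; lengths in m; the calibration is good to about 2 mm. A picture is of the moment at which its call begins. get_calibration takes no time and is no camera call.
A pose or a line that the arm cannot do raises robot.IKError and nothing moves.
- robot.job_done(): hands the job in, once; it reports no verdict.
The state is a dict: "time": time; "q": joint angles; "qvel": joint speeds; "joint_torque": joint torques, N m; "tool_pos": TCP position; "tcp_rot": TCP orientation; "ft_force": force on the tool from outside, world axes, zero at the start; "torque": the same for the moment, N m; "gripper_width": finger opening in m.
Only numpy, scipy, OpenCV 4.12 (cv2) and the standard library are available. Lean on these libraries where they do the work, as an engineer would, in place of code of your own. Each camera call takes 0.05 s, during which the arm holds its last target.

## Task

The paint on the four test blocks is dry: move them from the plain wooden drying rack to the yellow carrier in reverse order, so that they come out in painting order at the building site. The block nearest the robot on the drying rack goes in the carrier's bay farthest from the robot, the next one in the bay before that, and so on, until each stands upright on the floor of its own bay, in the middle of it. Do not tip any block over on the way.

Things in the scene. Friction and masses are not known exactly. Their poses are not given: they have to be found in the camera images.
- drying_rack: Drying rack: plain light-wood board 272 x 160 x 18 mm, flat, fixed. Origin: centre of underside; x along the row (away from the robot, within 0.3 rad), y across, z up. Five darker strips (16 mm in x, 116 in y, 10 mm high) divide it into four bays 46 mm wide in x, centres x = -93, -31, 31, 93 mm, y = 0, floor z = 18 mm. Tags lie along its +y edge. It may stand left or right of the robot's midline.
- carrier: Carrier: yellow board 272 x 130 x 18 mm, flat, fixed, empty, on the other side from the drying rack. Origin: centre of underside; x along the row (away from the robot, within 0.3 rad), y across, z up. Five black strips (16 mm in x, 116 in y, 10 mm high) make four bays 46 mm wide in x, open at both ends in y, centres x = -93, -31, 31, 93 mm, y = 0, floor z = 18 mm.
- block_white: Test block: pine offcut, upper 40 mm painted white, lower 24 mm bare wood; 28 mm (x) by 56 mm (y) by 64 mm high, about 60 g, loose. Origin: centre of its underside, z up. Stands upright in a bay of the drying rack at the start, its 56 mm side along the rack's y.
- block_blue: Test block: pine offcut, upper 40 mm painted blue, lower 24 mm bare wood; 28 mm (x) by 56 mm (y) by 64 mm high, about 60 g, loose. Origin: centre of its underside, z up. Stands upright in a bay of the drying rack at the start, its 56 mm side along the rack's y.
- block_red: Test block: pine offcut, upper 40 mm painted red, lower 24 mm bare wood; 28 mm (x) by 56 mm (y) by 64 mm high, about 60 g, loose. Origin: centre of its underside, z up. Stands upright in a bay of the drying rack at the start, its 56 mm side along the rack's y.
- block_green: Test block: pine offcut, upper 40 mm painted green, lower 24 mm bare wood; 28 mm (x) by 56 mm (y) by 64 mm high, about 60 g, loose. Origin: centre of its underside, z up. Stands upright in a bay of the drying rack at the start, its 56 mm side along the rack's y.
- tag_white: Flat white colour tag, 30 x 22 x 4 mm, fixed on the drying rack's ledge, 65 mm in +y from the centre of the bay in which the white block stands at the start; it stays there as the record of the original order. Origin: centre of its underside, axes as the rack's.
- tag_blue: Flat blue colour tag, 30 x 22 x 4 mm, fixed on the drying rack's ledge, 65 mm in +y from the centre of the bay in which the blue block stands at the start; it stays there as the record of the original order. Origin: centre of its underside, axes as the rack's.
- tag_red: Flat red colour tag, 30 x 22 x 4 mm, fixed on the drying rack's ledge, 65 mm in +y from the centre of the bay in which the red block stands at the start; it stays there as the record of the original order. Origin: centre of its underside, axes as the rack's.
- tag_green: Flat green colour tag, 30 x 22 x 4 mm, fixed on the drying rack's ledge, 65 mm in +y from the centre of the bay in which the green block stands at the start; it stays there as the record of the original order. Origin: centre of its underside, axes as the rack's.
There are look-alikes about, which are no part of the job. Leave any pink look-alike of the block_red alone.

How it is judged (in metres and radians):
At the end, for the whole second after the job is handed in: All four blocks stand in the carrier in the reverse of their order on the drying rack: upright within 0.1 rad, underside 14 to 22.5 mm above the carrier's underside (on the bay floor), within 12 mm of the bay centre along the row and 15 mm across it, at rest (z of block_white in the frame of carrier between 0.014 and 0.0225 m and y of block_white in the frame of carrier between -0.015 and 0.015 m and angle between each of block_white, block_blue, block_red, block_green's own z axis and vertical below 0.1 rad and linear speed of each of block_white, block_blue, block_red, block_green below 0.02 m/s and angular speed of each of block_white, block_blue, block_red, block_green below 0.2 rad/s and ((x of tag_white in the frame of drying_rack between -0.113 and -0.073 m and x of block_white in the frame of carrier between 0.081 and 0.105 m) or (x of tag_white in the frame of drying_rack between -0.051 and -0.011 m and x of block_white in the frame of carrier between 0.019 and 0.043 m) or (x of tag_white in the frame of drying_rack between 0.011 and 0.051 m and x of block_white in the frame of carrier between -0.043 and -0.019 m) or (x of tag_white in the frame of drying_rack between 0.073 and 0.113 m and x of block_white in the frame of carrier between -0.105 and -0.081 m)) and z of block_blue in the frame of carrier between 0.014 and 0.0225 m and y of block_blue in the frame of carrier between -0.015 and 0.015 m and ((x of tag_blue in the frame of drying_rack between -0.113 and -0.073 m and x of block_blue in the frame of carrier between 0.081 and 0.105 m) or (x of tag_blue in the frame of drying_rack between -0.051 and -0.011 m and x of block_blue in the frame of carrier between 0.019 and 0.043 m) or (x of tag_blue in the frame of drying_rack between 0.011 and 0.051 m and x of block_blue in the frame of carrier between -0.043 and -0.019 m) or (x of tag_blue in the frame of drying_rack between 0.073 and 0.113 m and x of block_blue in the frame of carrier between -0.105 and -0.081 m)) and z of block_red in the frame of carrier between 0.014 and 0.0225 m and y of block_red in the frame of carrier between -0.015 and 0.015 m and ((x of tag_red in the frame of drying_rack between -0.113 and -0.073 m and x of block_red in the frame of carrier between 0.081 and 0.105 m) or (x of tag_red in the frame of drying_rack between -0.051 and -0.011 m and x of block_red in the frame of carrier between 0.019 and 0.043 m) or (x of tag_red in the frame of drying_rack between 0.011 and 0.051 m and x of block_red in the frame of carrier between -0.043 and -0.019 m) or (x of tag_red in the frame of drying_rack between 0.073 and 0.113 m and x of block_red in the frame of carrier between -0.105 and -0.081 m)) and z of block_green in the frame of carrier between 0.014 and 0.0225 m and y of block_green in the frame of carrier between -0.015 and 0.015 m and ((x of tag_green in the frame of drying_rack between -0.113 and -0.073 m and x of block_green in the frame of carrier between 0.081 and 0.105 m) or (x of tag_green in the frame of drying_rack between -0.051 and -0.011 m and x of block_green in the frame of carrier between 0.019 and 0.043 m) or (x of tag_green in the frame of drying_rack between 0.011 and 0.051 m and x of block_green in the frame of carrier between -0.043 and -0.019 m) or (x of tag_green in the frame of drying_rack between 0.073 and 0.113 m and x of block_green in the frame of carrier between -0.105 and -0.081 m))); the robot touches nothing.
It fails at once if a test block is tipped over (leans more than 0.7 rad) (angle between any of block_white, block_blue, block_red, block_green's own z axis and vertical above 0.7 rad).
It also fails if it takes over 109 s, if anything falls off the work surface, if the arm or the gripper's body presses on something with over 40 N, if the wrist force passes 120 N, or if a joint passes its speed limit or range.

## Working session

There is one attempt and no reset: what is moved stays moved. The work goes in short steps, each a Python script; the robot and the scene stay as the last script left them, time stands still between calls to the robot, and variables do not carry over. Pictures are saved under pics/ and viewed, and the job is handed in when it is done.

```bash
ls; mkdir -p pics
python3 - <<'E'
from plant import robot
import cv2
for n in("top","side"):
    cv2.imwrite(f"pics/{n}0.png",robot.grab_frame(n)); print(n,robot.get_calibration(n))
s=robot.observe(); print(s)
E
```

```text
pics
top {'vertical_fov': 55.11625092702801, 'cx': 319.37488703649234, 'cy': 230.24421720116652, 'rvec': array([ 2.14957795, -2.11150434,  0.15205898]), 'tvec': array([0.08030394, 0.54979107, 0.899588  ])}
side {'vertical_fov': 45.29896865044997, 'cx': 319.86276390679626, 'cy': 242.8662937417385, 'rvec': array([ 0.18875193, -2.75347468,  1.34534023]), 'tvec': array([0.55947911, 0.0333544 , 1.06715733])}
{'time': 0.1, 'q': array([-7.69889115e+01,  5.99553757e+00,  5.53347776e+00,  8.96058284e+01,
        9.70539839e-04,  7.75277853e+01]), 'qvel': array([-0.01219501, -0.1349193 ,  0.11550065, -0.02529271, -0.00020013,
       -0.06908622]), 'joint_torque': array([ 6.63839703e-03, -5.58208823e+01,  5.04719388e+01,  1.31447983e-02,
       -2.42313454e-04,  5.77218913e-06]), 'tool_pos': array([ 0.25812303, -0.54140717,  0.30321542]), 'tcp_rot': array([-1.79933923e+02, -1.56091908e-02,  2.54832937e+01]), 'ft_force': array([ 0.72435337, -0.089227  ,  0.39894442]), 'torque': array([-0.01830488, -0.03105551, -0.00816564]), 'gripper_width': 0.08524412274676971}
```

View pics/top0.png

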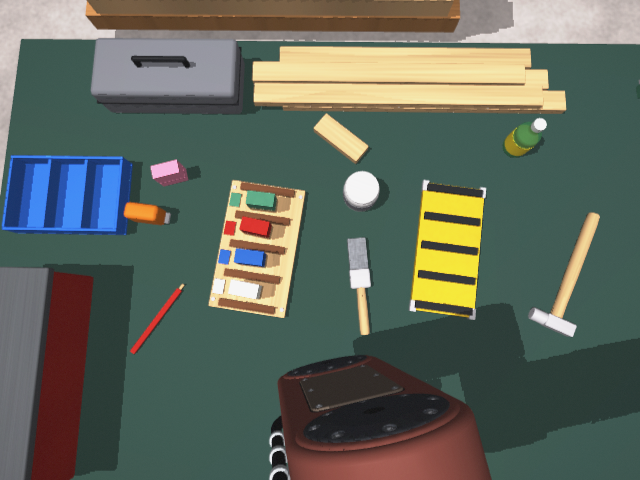

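View pics/side0.png

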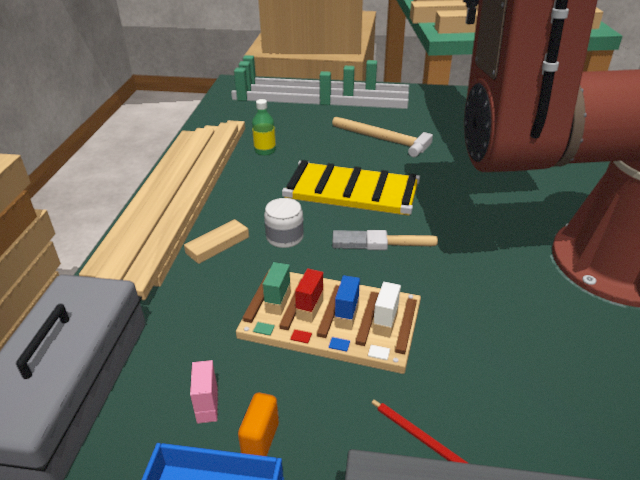

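The rack is on the left (+y), around px (257,248), and the carrier is on the right, around (448,248). From the robot outwards the blocks are white, blue, red, green. The pink look-alike at (168,172) is off the rack. Next I measure positions.

```bash
cat > h.py <<'E'
import numpy as np, cv2
from plant import robot
def cal(n):
    c=robot.get_calibration(n); f=240/np.tan(np.radians(c["vertical_fov"]/2))
    K=np.array([[f,0,c["cx"]],[0,f,c["cy"]],[0,0,1]]); R=cv2.Rodrigues(c["rvec"])[0]
    return K,R,np.array(c["tvec"])
def ray(n,px,z):
    K,R,t=cal(n); px=np.atleast_2d(px).astype(float); C=-R.T@t
    d=(R.T@np.linalg.inv(K)@np.c_[px,np.ones(len(px))].T).T
    return (C+d*((z-C[2])/d[:,2])[:,None])
def proj(n,p):
    K,R,t=cal(n); return cv2.projectPoints(np.atleast_2d(p).astype(float),cv2.Rodrigues(R)[0],t,K,None)[0][:,0]
def comps(m,amin=40):
    k,l,s,c=cv2.connectedComponentsWithStats(m.astype(np.uint8))
    return [(s[i,4],c[i],l==i) for i in range(1,k) if s[i,4]>=amin]
E
python3 - <<'E'
from h import *
im=cv2.imread("pics/top0.png"); h=cv2.cvtColor(im,cv2.COLOR_BGR2HSV)
for n in("top","side"):
    K,R,t=cal(n); print(n,"cam",-R.T@t)
def roi(m,x0,y0,x1,y1):
    o=np.zeros_like(m); o[y0:y1,x0:x1]=m[y0:y1,x0:x1]; return o
H,S,V=[h[...,i].astype(int) for i in range(3)]
print("carrier strips")
blk=roi(V<75,413,182,485,320)&True
ye=roi((H>20)&(H<35)&(S>150)&(V>120),400,170,500,330)
hull=cv2.convexHull(np.argwhere(ye)[:,::-1].astype(np.int32))
msk=np.zeros(H.shape,np.uint8); cv2.fillConvexPoly(msk,hull,1)
for a,c,l in comps((V<75)&(cv2.dilate(msk,np.ones((9,9)))>0)): 
    p=ray("top",np.argwhere(l)[:,::-1],0.028)[:,:2]
    r=cv2.minAreaRect((p*1000).astype(np.float32)); print(a,c.round(1),p.mean(0).round(4),[np.round(x,1) for x in r])
print("brown")
br=roi((S>90)&(V<150)&((H<15)|(H>175))&(V>40),205,175,310,322)
for a,c,l in comps(br):
    p=ray("top",np.argwhere(l)[:,::-1],0.028)[:,:2]
    r=cv2.minAreaRect((p*1000).astype(np.float32)); print(a,c.round(1),p.mean(0).round(4),[np.round(x,1) for x in r])
cv2.imwrite("pics/crop_rack.png",cv2.resize(im[170:325,200:315],None,fx=5,fy=3.8*5/3.8,interpolation=cv2.INTER_CUBIC)[:600*2])
cv2.imwrite("pics/crop_rack.png",cv2.resize(im[172:322,200:315],None,fx=4,fy=4,interpolation=cv2.INTER_CUBIC))
cv2.imwrite("pics/crop_car.png",cv2.resize(im[172:322,400:500],None,fx=4,fy=4,interpolation=cv2.INTER_CUBIC))
E
```

```text
top cam [0.39860272 0.07286513 0.97661868]
side cam [0.43095171 0.89167873 0.68712722]
carrier strips
377 [454.1 189.8] [ 0.642 -0.192] [array([ 643. , -192.2]), array([114.1,  16.8]), np.float64(83.5)]
380 [451.6 218.3] [ 0.5808 -0.1852] [array([ 580.8, -185.2]), array([114.7,  14.5]), np.float64(83.1)]
379 [448.8 247.4] [ 0.5195 -0.1779] [array([ 519.6, -177.6]), array([113.9,  14.1]), np.float64(83.2)]
376 [446.1 277. ] [ 0.4582 -0.1707] [array([ 458.3, -170.5]), array([114.6,  13.6]), np.float64(83.2)]
375 [443.4 307.4] [ 0.3969 -0.1639] [array([ 396.9, -163.1]), array([114.2,  13.4]), np.float64(83.0)]
102 [456.3 318.1] [ 0.376  -0.1892] [array([ 376.4, -188.9]), array([64.1,  8.9]), np.float64(84.1)]
brown
336 [268.  189.3] [0.6372 0.2012] [array([636.8, 202.8]), array([114.9,  15.3]), np.float64(81.7)]
446 [263.6 221.6] [0.5674 0.2078] [array([559.3, 213.4]), array([115.4,  49. ]), np.float64(82.3)]
375 [257.9 246.6] [0.5144 0.2179] [array([514.8, 219.5]), array([114.3,  16.5]), np.float64(81.5)]
389 [253.2 276.1] [0.453 0.225] [array([453.1, 228. ]), array([114.7,  16.1]), np.float64(82.1)]
385 [247.2 305.7] [0.3926 0.2347] [array([393. , 236.3]), array([115.2,  14.6]), np.float64(82.0)]
```

View pics/crop_rack.png

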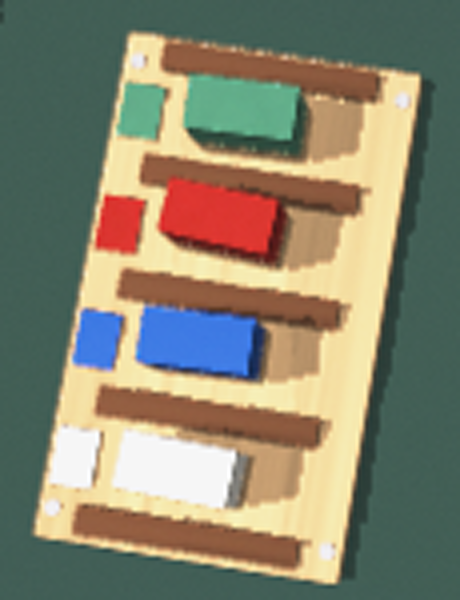

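View pics/crop_car.png

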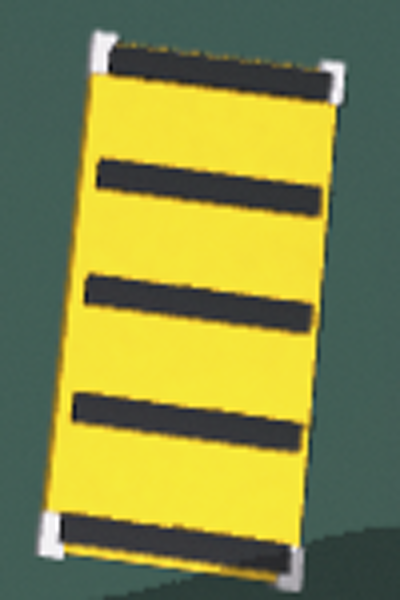

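Strip fits agree with the model: lengths about 114–115 mm and pitch about 61.5 mm. That puts the carrier centre at (0.5195, -0.178) with yaw about -6.6°, and the rack at (0.515, 0.2195) with yaw about -7.8°. Next, the block top faces.

Run:
```python
from h import *
im=cv2.imread("pics/top0.png"); h=cv2.cvtColor(im,cv2.COLOR_BGR2HSV)
H,S,V=[h[...,i].astype(int) for i in range(3)]
rc=np.array([.5147,.2196]);a=np.radians(-8.1);ex=np.array([np.cos(a),np.sin(a)]);ey=np.array([-ex[1],ex[0]])
M={"white":(S<40)&(V>200),"blue":(abs(H-110)<12)&(S>150),"red":((H<6)|(H>174))&(S>190),"green":(abs(H-76)<12)&(S>90)}
for i,(k,m) in enumerate(M.items()):
    r=np.zeros(H.shape,bool); r[175:320,205:300]=m[175:320,205:300]
    for A,c,l in comps(r,60):
        for tag in(0,1):
            if (A>180)==bool(tag): continue
            v=V[l]; 
            if not tag: l=l&(V>0.9*np.percentile(V[l],75)); 
            if not tag: l=cv2.morphologyEx(l.astype(np.uint8),cv2.MORPH_OPEN,np.ones((3,3)))>0
            p=ray("top",np.argwhere(l)[:,::-1],.022 if tag else .082)[:,:2]
            q=(p-rc)@np.c_[ex,ey]
            rr=cv2.minAreaRect((p*1000).astype(np.float32))
            print(k,"tag" if tag else "block",l.sum(),c.round(),np.array(rr[0]).round(1),np.round(rr[1],1),round(rr[2],1),"rack",((np.array(rr[0])/1000-rc)@np.c_[ex,ey]*1000).round(1), "mean",q.mean(0).round(4)*1000)
```

```text
white tag 158 [218. 286.] [432.1 297.8] [21.7 30.6] 81.7 rack [-92.8  65.8] mean [-92.8  65.8]
white block 418 [243. 289.] [425.5 235.1] [55.5 28.9] 80.5 rack [-90.5   2.8] mean [-91.1   3.2]
blue block 368 [250. 257.] [487.6 227.4] [53.7 26.3] 84.3 rack [-28.    3.9] mean [-28.    3.9]
blue tag 125 [224. 256.] [493.6 288.9] [19.9 27.1] 81.7 rack [-30.7  65.7] mean [-30.9  65.7]
red block 360 [254. 226.] [549.7 219.2] [54.3 26.2] 78.3 rack [34.7  4.6] mean [34.7  4.3]
red tag 119 [229. 227.] [554.7 280.6] [19.6 27. ] 81.7 rack [31. 66.] mean [31.1 66.2]
green block 349 [260. 200.] [604.7 209.7] [54.  26.3] 84.0 rack [90.5  2.9] mean [90.4  2.9]
green tag 115 [235. 199.] [616.  272.1] [19.8 26.7] 83.4 rack [92.9 66.3] mean [92.9 66.2]
```

Block tops come out at about 55 x 27 mm, and the tags land within 1.5 mm of their given places. I'll pick the white block, gripping along its 56 mm side, and check.

```bash
cat >> h.py <<'E'
cc=np.array([.5195,-.1779]); ca=np.radians(-6.7); cex=np.array([np.cos(ca),np.sin(ca)])
B={"white":(.4255,.2351,-9.5,.093),"blue":(.4876,.2274,-5.7,.031),"red":(.5497,.2192,-11.7,-.031),"green":(.6047,.2097,-6.,-.093)}
ZG,ZH=.112,.235
def pick(k):
    x,y,w,_=B[k]
    robot.set_gripper(.085) if robot.observe()["gripper_width"]<.08 else None
    robot.move_pose([x,y,ZH],[180,0,w])
    t=robot.observe(); print("hover",t["tool_pos"].round(4),t["tcp_rot"].round(2))
    print("hit",robot.line_to([x,y,ZG],vel=.15,guard=15))
    print("z",robot.observe()["tool_pos"].round(4))
    robot.set_gripper(.04); print("width",robot.observe()["gripper_width"])
    robot.line_to([x,y,ZH],vel=.15); t=robot.observe(); print("t",t["time"],"w",t["gripper_width"],t["tool_pos"].round(4))
def place(k):
    d=B[k][3]; x,y=cc+cex*d
    robot.move_pose([x,y,ZH],[180,0,-6.7])
    print("hit",robot.line_to([x,y,ZG+.002],vel=.12,guard=12), robot.observe()["tool_pos"].round(4),robot.observe()["ft_force"].round(2))
    robot.set_gripper(.085)
    robot.line_to([x,y,ZH],vel=.2); t=robot.observe(); print("t",t["time"])
E
python3 - <<'E'
from h import *
pick("white")
cv2.imwrite("pics/side1.png",robot.grab_frame("side"))
E
```

```text
hover [0.4257 0.2349 0.235 ] [ 1.80e+02 -1.00e-02 -9.55e+00]
hit False
z [0.426  0.2352 0.1129]
width 0.055113867526232894
t 5.825 w 0.05512143352811387 [0.4251 0.235  0.2339]
```

View pics/side1.png

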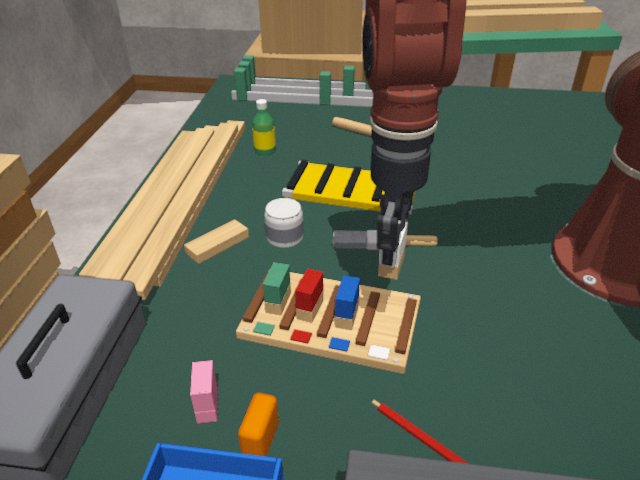

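The white block is held upright at about (392,255), the gripper width is 55 mm as expected, and the other blocks haven't moved. Next I place it and look.

Run:
```python
from h import *
place("white"); 
robot.move_pose([B["blue"][0],B["blue"][1],ZH],[180,0,B["blue"][2]])
cv2.imwrite("pics/top2.png",robot.grab_frame("top")); cv2.imwrite("pics/side2.png",robot.grab_frame("side"))
a=cv2.imread("pics/top2.png")[160:330,390:510]; b=cv2.imread("pics/side2.png")[140:300,240:450]
cv2.imwrite("pics/c2.png",np.hstack([cv2.resize(a,(360,510)),cv2.resize(b,(420,320))[:320] if 0 else cv2.copyMakeBorder(cv2.resize(b,(420,320)),0,190,0,0,0)]))
```

```text
hit True [ 0.611  -0.1883  0.1131] [0.14 0.81 3.7 ]
t 12.5667
```

View pics/c2.png

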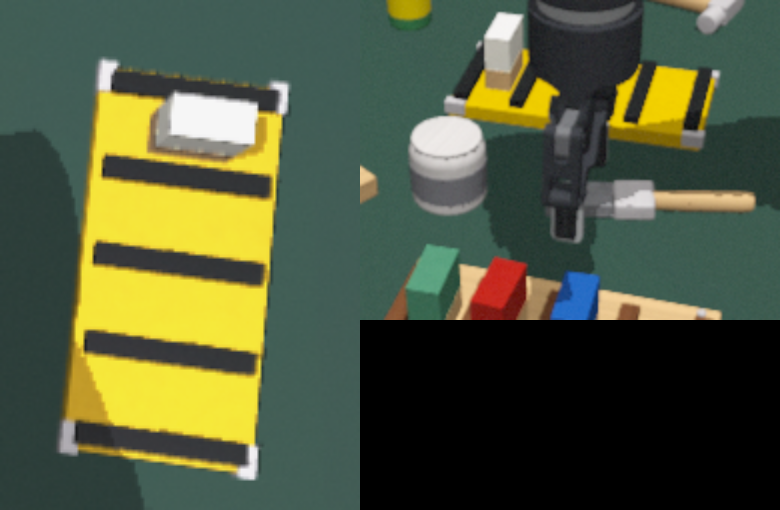

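White stands upright in the far bay (crop ~ (210,122)). I'll measure it, then do blue and red.

```bash
cat >> h.py <<'E'
def check(f):
    im=cv2.imread(f); h=cv2.cvtColor(im,cv2.COLOR_BGR2HSV); H,S,V=[h[...,i].astype(int) for i in range(3)]
    M={"white":(S<40)&(V>225),"blue":(abs(H-110)<12)&(S>150),"red":((H<6)|(H>174))&(S>190),"green":(abs(H-76)<12)&(S>90)}
    cey=np.array([-cex[1],cex[0]])
    for k,m in M.items():
        r=np.zeros(H.shape,bool); r[182:312,412:485]=m[182:312,412:485]
        for A,c,l in comps(r,120):
            l=l&(V>0.9*np.percentile(V[l],75)); l=cv2.morphologyEx(l.astype(np.uint8),cv2.MORPH_OPEN,np.ones((3,3)))>0
            if l.sum()<100: continue
            p=ray("top",np.argwhere(l)[:,::-1],.082)[:,:2]; rr=cv2.minAreaRect((p*1000).astype(np.float32))
            print(k,"carrier frame mm",((np.array(rr[0])/1000-cc)@np.c_[cex,cey]*1000).round(1),np.round(rr[1],1),round(rr[2],1))
E
python3 - <<'E'
from h import *
check("pics/top2.png")
for k in("blue","red"): pick(k); place(k)
robot.move_pose([B["green"][0],B["green"][1],ZH],[180,0,B["green"][2]])
cv2.imwrite("pics/top3.png",robot.grab_frame("top")); cv2.imwrite("pics/side3.png",robot.grab_frame("side")); check("pics/top3.png")
E
```

```text
white carrier frame mm [90.4 -1.2] [55.4 27.1] 83.6
hover [0.4876 0.2274 0.235 ] [-180.     -0.     -5.71]
hit False
z [0.4882 0.2275 0.113 ]
width 0.05541767835893375
t 19.8417 w 0.05555259828106489 [0.4871 0.2273 0.2338]
hit True [ 0.5493 -0.1809  0.1132] [0.44 0.56 4.25]
t 26.5833
hover [0.5497 0.2191 0.235 ] [180.     0.   -11.72]
hit False
z [0.5503 0.2193 0.1131]
width 0.05555265590908676
t 33.425 w 0.05530760073376806 [0.5492 0.2191 0.2337]
hit True [ 0.4878 -0.1736  0.1132] [-0.53 -0.13  4.88]
t 40.075
white carrier frame mm [90.4 -1.3] [55.5 27.1] 83.6
blue carrier frame mm [28.9 -0.9] [54.1 26.3] 83.6
red carrier frame mm [-33.  -1.] [54.1 26.6] 83.3
```

View pics/side3.png

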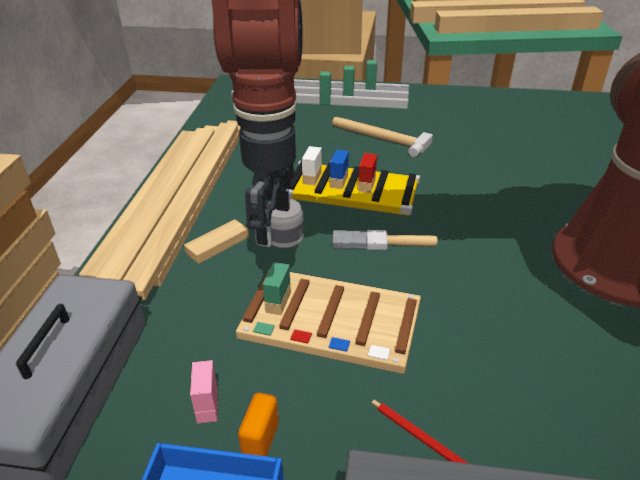

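White (312,165), blue (340,168) and red (367,173) all stand upright in the carrier, within about 2.6 mm of their bay centres. Green is last.

Run:
```python
from h import *
pick("green"); place("green")
robot.move_pose([.5,.15,.28],[180,0,-7])
cv2.imwrite("pics/top4.png",robot.grab_frame("top")); cv2.imwrite("pics/side4.png",robot.grab_frame("side")); check("pics/top4.png")
a=cv2.imread("pics/top4.png")[160:330,390:510]; b=cv2.imread("pics/side4.png")[130:230,260:440]
cv2.imwrite("pics/c4.png",np.hstack([cv2.resize(a,(360,510)),cv2.copyMakeBorder(cv2.resize(b,(432,240)),0,270,0,0,0)]))
```

```text
hover [0.6047 0.2097 0.235 ] [-180.    0.   -6.]
hit False
z [0.6054 0.2098 0.1132]
width 0.055381194034960474
t 47.325 w 0.05534659053903698 [0.6042 0.2096 0.2336]
hit True [ 0.4262 -0.1663  0.1133] [-1.02  1.1   5.63]
t 54.0333
white carrier frame mm [90.2 -1.3] [55.5 27.3] 83.5
blue carrier frame mm [28.9 -9.2] [37.5 26.3] 83.7
red carrier frame mm [-33.   -9.9] [36.3 26.6] 83.4
green carrier frame mm [-94.  -14.1] [26.8 26.6] 88.5
```

View pics/c4.png

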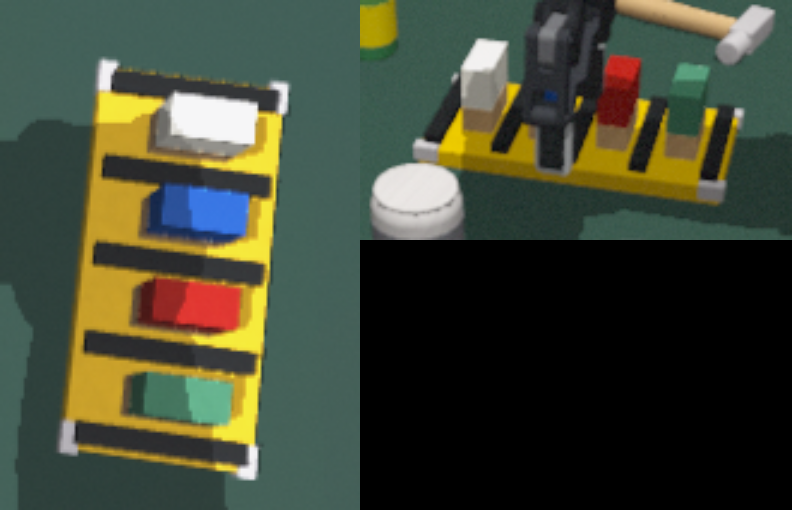

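All four are upright in the right bays. The y shift in the last figures comes from the arm's shadow cutting the top-face masks (the lit part is only 26–37 mm long). I'll move the arm away and measure again.

Run:
```python
from h import *
robot.move_pose([.42,.33,.3],[180,0,-7])
cv2.imwrite("pics/top5.png",robot.grab_frame("top")); cv2.imwrite("pics/side5.png",robot.grab_frame("side")); check("pics/top5.png"); print(robot.observe()["time"])
```

```text
white carrier frame mm [90.4 -1.3] [55.5 27.1] 83.6
blue carrier frame mm [28.9 -1. ] [54.3 26.3] 83.6
red carrier frame mm [-33.   -0.9] [54.  26.6] 83.3
green carrier frame mm [-94.6  -0.8] [53.9 26.1] 83.9
59.6333
```

```bash
python3 -c "
import cv2,numpy as np
a=cv2.imread('pics/top5.png')[160:330,390:510]; b=cv2.imread('pics/side5.png')[130:230,260:440]
cv2.imwrite('pics/c5.png',np.hstack([cv2.resize(a,(360,510)),cv2.copyMakeBorder(cv2.resize(b,(432,240)),0,270,0,0,0)]))"
```

```text
(no output)
```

View pics/c5.png

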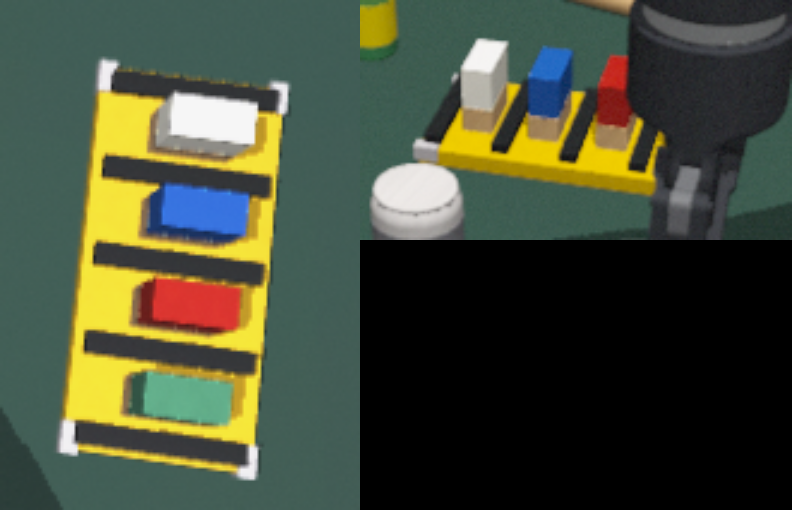

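With the arm away, all four measure within 3 mm of their bay centres and stand upright. Handing in.

```bash
python3 -c "
from plant import robot
print(robot.job_done())"
```

```text
the job is handed in; nothing more can be done
None
```

All four blocks are in the yellow carrier in reverse order: white in the farthest bay, then blue, red, and green nearest the robot. I handed the job in at about 60 s of the 109 s allowed.

- **Position:** in the last top view every block was within 3 mm of its bay centre along the row and 1.5 mm across it. The tops measured about 54–55 x 26–27 mm, as expected.
- **Upright and seated:** the side views show all four standing upright, and each placing stopped on light contact at floor height.
- **Handling:** no block tipped, the pink look-alike was left alone, and the gripper was clear of everything at hand-in.
- **Check that disagreed:** one earlier measurement put blue, red and green 9–14 mm off across the row. The arm's shadow had cut the colour masks, and the figures came right once I moved the arm away.
- **Not seen in the last view:** the arm hid green in the final side view. I saw it upright in the side view just before and in the final top view.

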